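# Close the clamshell jig and hold it shut with its locating pin

### The job

Make the clamshell jig ready: first swing its index lever into the notch that the raised arrowhead points at, then fold the hinged upper half fully shut, and then take the long pin with the round knob and collar from the rack and push it through the aligned holes until its collar sits flat on the upper half. Finish while still holding the pin's knob and pressing it firmly down (about 10 N), so that the two halves stay pressed shut: do not let go. Leave the short square-headed pin and everything else lying about where they are.

Things in the scene. Friction and masses are not known exactly. Their poses are not given: they have to be found in the camera images.
- jig: fixed clamshell jig: aluminium lower half 150 x 120 mm (x, y), top 46 mm high, on a foot plate 8 mm thick (x -165 to 85, y +-65 mm). Origin on the bench under the bore; x points away from the lever, y to the hinge side. The flange of a clamped bracket stands 70 mm high at x = 104 mm. A keeper plate turned by the lever blocks the bore inside the lower half unless the lever is in the marked notch
- bore (a point): centre of the mouth of the vertical bore (14 mm wide, mouth chamfered 2 mm) in the top face of the upper half when it is shut, 60 mm above the bench; fixed to the jig, axes as the jig's. The bore runs through the 14 mm upper half and on into the lower half, open down to 14 mm above the bench
- upper_half (a joint): opening angle of the hinged upper half (aluminium plate 120 x 120 x 14 mm with the other half of the bore): 0 shut, 1.6 fully open. Hinge on the jig's +y side; a stiff friction hinge (0.32 N m): it stays where left and must be pushed all the way by its outer face (up when shut, towards the jig's +y when open)
- hinge_axis (a point): middle of the hinge axis of the upper half, which runs along the jig's x, 46 mm above the bench, 60 mm to the jig's +y from the bore; fixed to the jig. The free edge lies 120 mm from it and swings up about it, a 16 mm long, 50 mm wide lip continues the free edge
- upper_edge (a point): middle of the free edge of the upper half on its outer face, 120 mm from the hinge axis and 14 mm above the parting face
- index_lever (a joint): angle of the index lever, which swings level about a vertical pivot on the jig's lever side: 0 points along the jig's -x, positive turns anticlockwise seen from above (handle towards the jig's -y). Stops at -0.62 and +0.62; three notches at -0.35, 0 and +0.35. The marked notch is +0.35 (the arrowhead points at it). No snap: it stays by friction (0.12 N m) where it is left
- lever_grip (a point): centre of the top of the lever's upright handle, a black cylinder 20 mm across from 40 to 85 mm above the bench, 80 mm from the lever's pivot
- lever_pivot (a point): point on the vertical pivot axis of the lever, 85 mm above the bench, 50 mm to the jig's -x from the bore axis, fixed to the jig
- marked_notch (a point): the notch in the toothed steel quadrant under the lever at which a raised arrowhead (two short steel bars on the foot plate) points; it is the notch furthest to the jig's -y; 56 mm from the pivot, 20 mm above the bench
- locating_pin: loose steel locating pin, 0.1 to 0.17 kg, stands in the rack: shaft 12 mm across and 46 mm long with a tapered tip, then a round collar 34 mm across and 6 mm thick, then a round knob 22 mm across and 34 mm tall. Origin at the tip of the shaft, z up along the pin; knob from 52 to 86 mm above the origin
- pin_collar (a point): centre of the collar's underside, 46 mm above the pin's tip, on its axis
- short_pin: not to be used: short pin with a square 30 x 30 x 12 mm head and a 26 mm shaft, stands in the other hole of the rack; origin at its tip
- rack: fixed wooden block 70 x 130 x 50 mm with two 14 mm holes, 34 mm either side of its middle along its y; the locating pin stands in one of them (either one), its collar on the block's top, its tip 4 mm above the bench. Origin under its middle
- spacer: bystander: steel ring 30 mm across, 18 mm tall, beside the jig
- oil_bottle: bystander: white plastic bottle 38 mm across, 85 mm tall, beyond the jig
- screwdriver: bystander: screwdriver 190 mm long, lying
- wrench: bystander: wrench 170 mm long, lying
- tape_roll: bystander: roll core 100 mm across, 25 mm tall, lying
- parts_bin: bystander: grey bin 140 x 100 x 60 mm
- bush: bystander: brass ring 32 mm across, 24 mm tall, beyond the rack
Not all that is in view belongs to the job. What is shaped like the locating_pin but orange or turquoise is not meant.

How it is judged:
By the outcome, as a careful person would: the job done as asked, in the order asked, and still so for the second after the job is handed in, while the arm keeps its last pose, push and grip.
It also fails if it takes over 72 s, if anything falls off the work surface, if the arm or the gripper's body presses on something with over 40 N, if the wrist force passes 120 N, or if a joint passes its speed limit or range.

### The arm

A 6-joint arm with a two-finger parallel gripper is mounted at the origin on the work surface. World frame = base frame: x ahead of the robot, y to its left, z up, the work surface at z = 0. Lengths are in m, angles in rad, forces in N, time in s.
With the tool pointing down it reaches from about 0.25 to 0.775 m from the base axis. Payload 4 kg.
Tool frame: the origin (TCP) lies on the centre line of the jaws, within the pads' length; the fingertips stand 22 mm ahead of it and the grasp point (between the pads) lies 3 mm ahead of it (finger_overhang is the z of the fingertips in the tool frame, in m); z points along the fingers, y is the direction in which the jaws open and shut (so a half turn about z gives the same grasp; the last joint's range is limited). The gripper opens to 94 mm and grips with 3 to 60 N. Pads are 16 mm wide; open, the fingers measure 119 mm over their backs; the gripper's body (75 mm by 177 mm) begins 78 mm behind the grasp point.
Start: joints at [-1.37, 0.087, 1.371, -0, 1.684, -0.103], TCP at [0.165, -0.525, 0.228] pointing down, gripper open.
Joint ranges: [-3.1, 3.1], [-0.76, 2.03], [0.27, 2.55], [-1.08, 4.22], [0.17, 2.65], [-2.57, 2.57]. Speed limits (rad/s): [2.79, 2.79, 3.14, 3.14, 3.14, 3.14].

### API

Orientations are given as a unit quaternion [x, y, z, w].
In Python, from station import * gives the robot as it stands.
- The arm moves only by the tool jog_arm, never from a script. Its argument "motion" is a list of rows, each a list of 4 numbers: the shift along the tool's x, y, z in m, then the turn about the tool's z in degrees. A call has 1 to 5 rows; each row shifts and turns the commanded pose from where the row before left it, along the tool's axes as they then stand; what a row does not reach is not made up. A row lasts 1/12 s, in which the tool goes at most 41.7 mm and 7.16 degrees, less where a joint would pass 70% of its speed; a pose out of reach is approached as far as the arm can. A call with a gripper value outside its range is refused whole. "grip" is the closure in counts, from 0 (fully open) to 255 (shut), set as the call begins (left out, the last holds). The fingers move at their own pace and stop on an object; "grip_force" is the grip in N (left out, the last holds). Time passes only in rows, so rows that do not move let the fingers close. It gives the time, the measured TCP pose, the force and the opening at its end, in the units of the state.
- get_state(): the state, without advancing time (a new reading comes with each control period).
- camera(name): name is "scene" or "top"; returns the picture (400x640x3 uint8, red, green, blue); there is no depth.
- get_calibration(name): a dict with "camera_matrix" (3x3 intrinsics, pixels), "xyz" and "rotation" of the camera in the world. Camera axes: x right, y down, z forward; pixel columns grow to the right and rows downward; lengths in m; the calibration is good to about 2 mm. A picture is of the moment at which its call begins. get_calibration takes no time and is no camera call.
- job_done(): hands the job in, once; it reports no verdict.
The state is a dict: "time": time; "joint_pos": joint angles; "qd": joint speeds; "joint_torque": joint torques, N m; "ee_pos": TCP position; "orientation": TCP orientation; "ft_force": force on the tool from outside, world axes, zero at the start; "torque": the same for the moment, N m; "width": finger opening in m.
Only numpy, scipy, OpenCV 4.12 (cv2) and the standard library are available. Lean on these libraries where they do the work, as an engineer would, in place of code of your own. Each camera call takes 0.05 s, during which the arm holds its last target.

## Working session

There is one attempt and no reset: what is moved stays moved. The work goes in short steps, Python scripts to look and compute and a tool call to move; the robot and the scene stay as the last step left them, time stands still between calls to the robot, and variables do not carry over. Pictures are saved under pics/ and viewed, and the job is handed in when it is done.

Besides the shell and the picture viewer there is one more tool, called after "Call:" as name([rows], argument=value, ...), one row to a line, values as JSON. jog_arm: Moves the arm, as the interface text tells. Its arguments: {"type":"object","properties":{"motion":{"type":"array","items":{"type":"array","items":{"type":"number"}}},"grip":{"type":"number"},"grip_force":{"type":"number"}},"required":["motion"]}

```bash
ls; mkdir -p pics; python3 - <<'E'
from station import *
import cv2
s=get_state();print(s)
for n in ("scene","top"):
    cv2.imwrite(f"pics/{n}0.png",camera(n)[:,:,::-1]);print(n,get_calibration(n))
E
```

```text
pics
{'time': 0.0, 'joint_pos': array([-1.37011950e+00,  8.79020685e-02,  1.37226297e+00,  7.36127900e-06,
        1.68360278e+00, -1.03121957e-01]), 'qd': array([ 0.00073062, -0.00025233,  0.00079279, -0.00082485, -0.00081171,
       -0.00040666]), 'joint_torque': array([ 4.10608945e-04, -3.40175807e+01, -3.02426720e+01,  7.18041253e-02,
        3.31019587e-02, -1.59749648e-04]), 'ee_pos': array([ 0.16441469, -0.52431354,  0.22632865]), 'orientation': array([ 9.88484806e-01,  1.51316241e-01, -4.93751209e-05, -1.08646758e-03]), 'ft_force': array([-0.81526204, -0.21587977,  0.21404128]), 'torque': array([-0.02522505,  0.0032402 , -0.02014081]), 'width': 0.09380570571828763}
scene {'camera_matrix': array([[503.23344473,   0.        , 320.73788914],
       [  0.        , 503.23344473, 196.6893579 ],
       [  0.        ,   0.        ,   1.        ]]), 'xyz': array([ 1.5909845 , -0.26899992,  1.02249364]), 'rotation': array([ 0.71222918,  0.5700476 , -0.25226233, -0.32270581])}
top {'camera_matrix': array([[391.0489529 ,   0.        , 320.49383837],
       [  0.        , 391.0489529 , 198.31850194],
       [  0.        ,   0.        ,   1.        ]]), 'xyz': array([ 0.45534466, -0.0539881 ,  1.27888377]), 'rotation': array([-0.70141504,  0.7111478 , -0.02528028,  0.04057908])}
```

View pics/scene0.png

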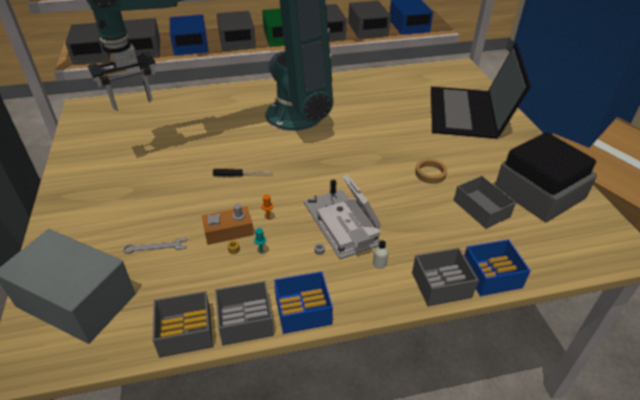

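View pics/top0.png

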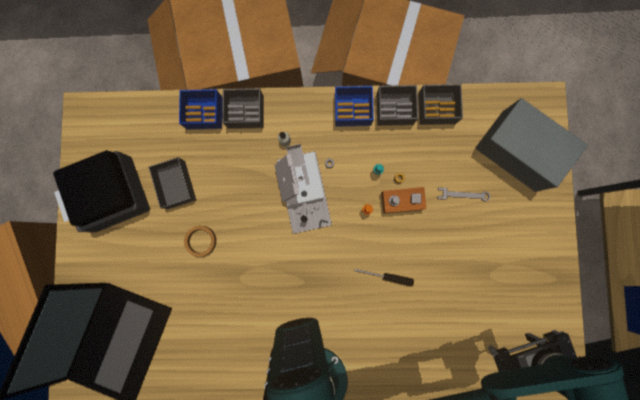

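```bash
python3 - <<'E'
import cv2
a=cv2.imread("pics/top0.png")[130:245,265:440];b=cv2.imread("pics/scene0.png")[165:275,190:400]
cv2.imwrite("pics/topc.png",cv2.resize(a,None,fx=4.5,fy=4.5,interpolation=2))
cv2.imwrite("pics/scenec.png",cv2.resize(b,None,fx=3.8,fy=3.8,interpolation=2))
E
cat > h.py <<'E'
from station import *
import numpy as np, cv2
from scipy.spatial.transform import Rotation as R
def cal(n):
    c=get_calibration(n);return c["camera_matrix"],np.array(c["xyz"]),R.from_quat(c["rotation"]).as_matrix()
def px2w(n,u,v,z):
    K,p,r=cal(n);d=r@np.linalg.inv(K)@np.array([u,v,1.]);return p+d*(z-p[2])/d[2]
def w2px(n,P):
    K,p,r=cal(n);q=(np.atleast_2d(P)-p)@r@K.T;return q[:,:2]/q[:,2:]
def snap(n,f,box,k):
    im=np.ascontiguousarray(camera(n)[:,:,::-1]);x0,x1,y0,y1=box
    cv2.imwrite(f,cv2.resize(im[y0:y1,x0:x1],None,fx=k,fy=k,interpolation=2));return im
E
python3 -c "
from h import *
print(w2px('top',[[0,0,0],[.165,-.525,.228]]),w2px('scene',[0,0,0]))"
```

```text
[[314.2357695  380.20339819]
 [513.44747807 345.45969388]] [[293.72955388 114.65425162]]
```

View pics/topc.png

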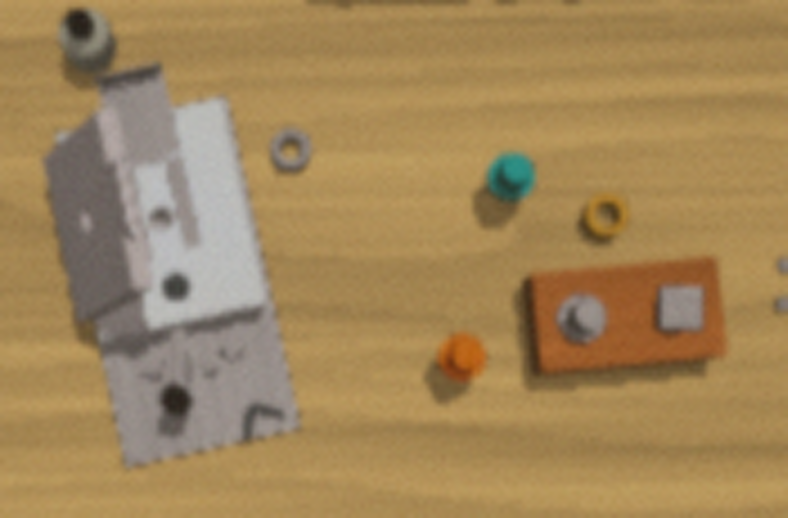

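View pics/scenec.png

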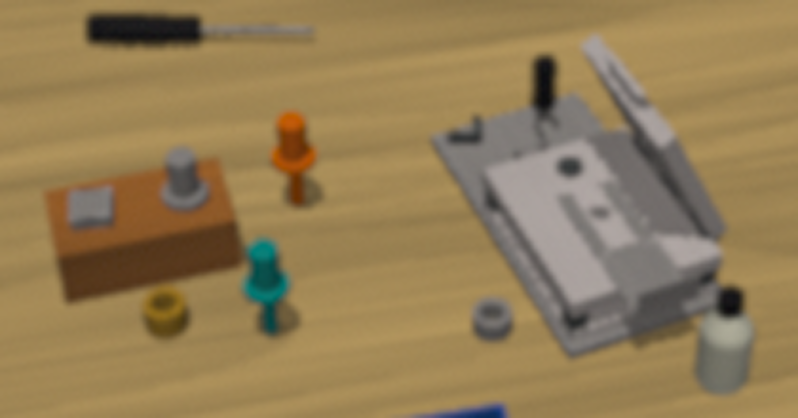

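```bash
cat > fit.py <<'E'
from h import *
from scipy.optimize import least_squares
T=lambda u,v:((u+.5)/4.5-.5+265,(v+.5)/4.5-.5+130)
S=lambda u,v:((u+.5)/3.8-.5+190,(v+.5)/3.8-.5+165)
obs=[('top',(-165,65,8),T(125,467)),('top',(-165,-65,8),T(300,428)),('top',(75,-60,46),T(228,97)),('top',(-75,-60,46),T(266,301)),('top',(0,0,46),T(160,215)),('top',(-50,0,46),T(175,288)),
('scene',(-165,-65,8),S(432,138)),('scene',(85,-65,8),S(572,355)),('scene',(-75,-60,46),S(485,170)),('scene',(75,-60,46),S(570,308)),('scene',(0,0,46),S(600,212)),('scene',(-50,0,46),S(570,167))]
def pose(p,P):
    P=np.atleast_2d(P)/1000.;c,s=np.cos(p[2]),np.sin(p[2])
    return np.c_[p[0]+c*P[:,0]-s*P[:,1],p[1]+s*P[:,0]+c*P[:,1],P[:,2]]
if __name__=="__main__":
    f=lambda p:np.concatenate([w2px(n,pose(p,P))[0]-o for n,P,o in obs])
    r=least_squares(f,[.47,0,.2],loss='soft_l1');print(r.x,np.rad2deg(r.x[2]))
    print(f(r.x).reshape(-1,2).round(1))
    p=r.x
    for n,q,z in (('handle',T(177,393),.085),):
        w=px2w('top',*q,z);d=w-pose(p,(-50,0,85))[0];print(n,w,np.linalg.norm(d[:2]),'ang',np.arctan2(d[1],d[0])-p[2]-np.pi)
    w=px2w('scene',*S(543,62),.085);d=w-pose(p,(-50,0,85))[0];print(w,np.linalg.norm(d[:2]),np.arctan2(d[1],d[0])-p[2]-np.pi)
    print('knob',px2w('top',*T(590,314),.136-.046),px2w('scene',*S(181,153),.136-.046), px2w('top',*T(583,319),.056),px2w('scene',*S(184,192),.053))
    print('rack corners',[px2w('top',*T(*c),.05)[:2].round(4) for c in ((531,273),(717,258),(724,354),(541,373))])
    for n,P in dict(grip35=None).items():
        a=.35;print('target grip',pose(p,(-50-80*np.cos(a),-80*np.sin(a),85)))
    for th in np.arange(.8,1.7,.1):
        P=(0,60-120*np.cos(th)-14*-np.sin(th)*1,46+120*np.sin(th)+14*np.cos(th))
        print(round(th,1),[ (w2px(n,pose(p,P))[0]).round(1) for n in('top','scene')])
E
python3 fit.py
```

```text
[0.63640763 0.03465617 0.19728069] 11.303350723263321
[[-0.2 -0.1]
 [ 0.1  0.1]
 [-1.2  0.3]
 [ 0.2  0.6]
 [ 0.4  0.7]
 [ 0.3 -0.3]
 [ 0.  -0.2]
 [-0.6  0.3]
 [-0.2  0.5]
 [ 0.4 -0.2]
 [ 0.2  0.4]
 [ 0.3  1. ]]
handle [0.51068052 0.02247862 0.085     ] 0.07673377899785154 ang -6.4494789777468355
[0.50505823 0.0226168  0.085     ] 0.0823496824927149 -6.453271386209755
knob [ 0.55997422 -0.25765457  0.09      ] [ 0.55456272 -0.2579082   0.09      ] [ 0.55955077 -0.25852883  0.056     ] [ 0.55610944 -0.25962727  0.053     ]
rack corners [array([ 0.5929, -0.2242]), array([ 0.6015, -0.3542]), array([ 0.5342, -0.3565]), array([ 0.5227, -0.2293])]
target grip [[ 0.51906205 -0.01677337  0.085     ]]
0.8 [array([302.7, 172.4]), array([344.8, 196.3])]
0.9 [array([299.2, 172.8]), array([348.3, 193.3])]
1.0 [array([295.5, 173.2]), array([352. , 190.6])]
1.1 [array([291.6, 173.8]), array([355.8, 188.1])]
1.2 [array([287.6, 174.4]), array([359.8, 186. ])]
1.3 [array([283.5, 175.1]), array([363.8, 184.1])]
1.4 [array([279.4, 175.9]), array([367.9, 182.5])]
1.5 [array([275.3, 176.8]), array([371.9, 181.4])]
1.6 [array([271.3, 177.7]), array([375.8, 180.5])]
```

Call:
jog_arm([
  [0.012,-0.01,0,0],
  [0.024,-0.02,0,0],
  [0.027,-0.023,0,0],
  [0.027,-0.023,0,0],
  [0.027,-0.023,0,0],
], grip=60)

```text
time: 0.52
ee_pos: [0.2473, -0.3929, 0.227]
orientation: [0.989, 0.151, 0.0, -0.001]
ft_force: [0.9, -0.3, -0.1]
width: 0.0724
```

Call:
jog_arm([
  [0.027,-0.023,0,0],
  [0.027,-0.023,0,0],
  [0.027,-0.023,0,0],
  [0.027,-0.023,0,0],
  [0.027,-0.023,0,0],
])

```text
time: 0.93
ee_pos: [0.3413, -0.2425, 0.2273]
orientation: [0.988, 0.151, 0.0, -0.0]
ft_force: [0.9, -0.0, -0.5]
width: 0.0717
```

Call:
jog_arm([
  [0.027,-0.023,0,0],
  [0.027,-0.023,0,0],
  [0.027,-0.023,0,0],
  [0.027,-0.023,0,0],
  [0.027,-0.023,0,0],
])

```text
time: 1.35
ee_pos: [0.4353, -0.0924, 0.2274]
orientation: [0.988, 0.152, 0.0, -0.0]
ft_force: [1.3, -0.4, -0.4]
width: 0.0717
```

Call:
jog_arm([
  [0.027,-0.023,0,0],
  [0.027,-0.023,0,0],
  [0.027,-0.023,0,0],
  [0.016,-0.014,0,0],
  [0.007,-0.006,0,0],
])

```text
time: 1.77
ee_pos: [0.5081, 0.0244, 0.2269]
orientation: [0.988, 0.153, -0.0, -0.001]
ft_force: [0.1, -0.7, -0.9]
width: 0.0718
```

```bash
cat > d.py <<'E'
from h import *
import sys
# python3 d.py x y z [yawdeg]: shift in tool axes from measured pose
s=get_state();r=R.from_quat(s["orientation"]);t=np.array([float(a) for a in sys.argv[1:4]])
x=r.apply([1,0,0]);print('t',round(s["time"],2),'pos',s["ee_pos"].round(4),'yaw',np.rad2deg(np.arctan2(x[1],x[0])).round(2),'F',s["ft_force"].round(1),'w',round(s["width"],4),'q',s["joint_pos"].round(2))
d=t-s["ee_pos"];X=np.array([x[0],x[1],0]);X/=np.linalg.norm(X)
print('tool dx,dy,dz mm',np.round(1e3*np.array([d@X,d@np.array([X[1],-X[0],0]),-d[2]]),1))
E
python3 d.py .508 .0225 .080
python3 -c "
from h import *
snap('scene','pics/s1.png',(290,410,150,260),5)"
```

```text
t 1.77 pos [0.5081 0.0244 0.2269] yaw 17.65 F [ 0.1 -0.7 -0.9] w 0.0718 q [-0.06 -0.    1.47  0.    1.68  1.2 ]
tool dx,dy,dz mm [ -0.6   1.8 146.9]
```

View pics/s1.png

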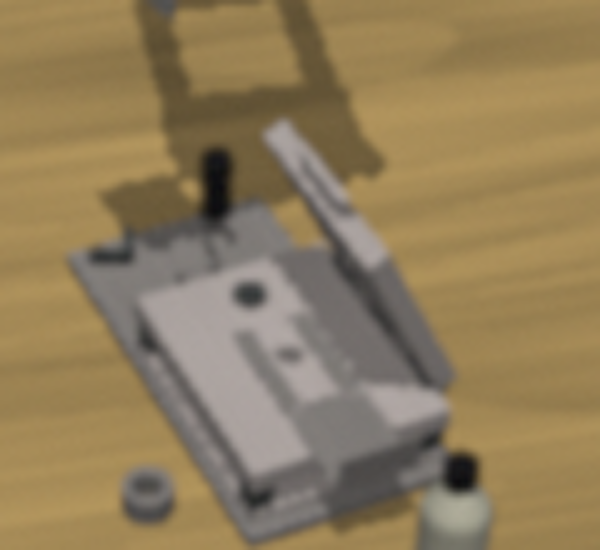

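Call:
jog_arm([
  [0,0.0015,0.025,0],
  [0,0,0.035,0],
  [0,0,0.035,0],
  [0,0,0.03,0],
  [0,0,0.02,0],
])

```text
time: 2.23
ee_pos: [0.5054, 0.0186, 0.0789]
orientation: [0.989, 0.151, -0.003, -0.0]
ft_force: [-0.3, -0.7, -0.2]
width: 0.0717
```

Call:
jog_arm([
  [0,0,0.002,0],
  [0,0,0,0],
  [0,0,0,0],
  [0,0,0,0],
  [0,0,0,0],
], grip=255, grip_force=8)

```text
time: 2.65
ee_pos: [0.5098, 0.0192, 0.0828]
orientation: [0.989, 0.151, 0.002, 0.001]
ft_force: [-0.7, 0.0, 0.0]
width: 0.042
```

Call:
jog_arm([
  [0,0,0,0],
  [0,0,0,0],
])

```text
time: 2.82
ee_pos: [0.5091, 0.0195, 0.0816]
orientation: [0.988, 0.151, 0.001, 0.0]
ft_force: [-1.7, 1.4, 1.9]
width: 0.0285
```

```bash
python3 d.py .519 -.0168 .080
python3 -c "
from h import *
snap('scene','pics/s2.png',(290,410,110,260),4)"
```

```text
t 2.82 pos [0.5091 0.0195 0.0816] yaw 17.41 F [-1.7  1.4  1.9] w 0.0285 q [-0.07  0.07  1.68  0.    1.39  1.19]
tool dx,dy,dz mm [-1.4 37.6  1.6]
```

View pics/s2.png

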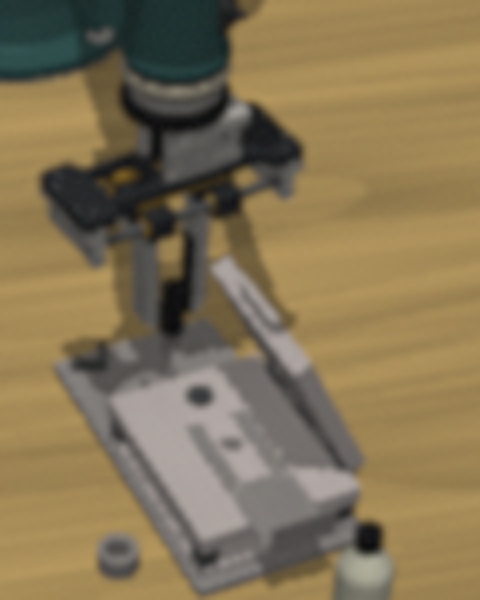

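Call:
jog_arm([
  [0,0,0,0],
  [0,0,0,0],
  [0,0,0,0],
  [0,0,0,0],
])

```text
time: 3.2
ee_pos: [0.5082, 0.0198, 0.0809]
orientation: [0.988, 0.151, -0.0, -0.0]
ft_force: [-3.1, 2.2, 3.7]
width: 0.0194
```

```bash
python3 d.py .519 -.0168 .080; python3 -c "
from h import *
from fit import pose
p=[0.63640763,0.03465617,0.19728069]
for a in (-.17,0,.15,.25,.35,.4): print(a,pose(p,(-50-80*np.cos(a),-80*np.sin(a),85)).round(4))"
```

```text
t 3.2 pos [0.5082 0.0198 0.0809] yaw 17.42 F [-3.1  2.2  3.7] w 0.0194 q [-0.07  0.07  1.68  0.    1.39  1.19]
tool dx,dy,dz mm [-0.7 38.1  0.9]
-0.17 [[0.5074 0.0227 0.085 ]]
0 [[0.5089 0.0092 0.085 ]]
0.15 [[ 0.5122 -0.0024  0.085 ]]
0.25 [[ 0.5152 -0.0097  0.085 ]]
0.35 [[ 0.5191 -0.0168  0.085 ]]
0.4 [[ 0.5212 -0.0201  0.085 ]]
```

Call:
jog_arm([
  [-0.0025,0.0103,0,0],
  [0,0.0121,0,0],
  [0.0005,0.0079,0,0],
  [0.0015,0.0079,0,0],
  [0,0,0,0],
])

```text
time: 3.62
ee_pos: [0.5204, -0.0189, 0.0805]
orientation: [0.989, 0.151, 0.0, 0.001]
ft_force: [-1.0, -1.6, 2.8]
width: 0.0198
```

Call:
jog_arm([
  [0,0,0,0],
  [0,0,0,0],
])

```text
time: 3.78
ee_pos: [0.52, -0.0183, 0.0805]
orientation: [0.989, 0.151, 0.0, 0.001]
ft_force: [0.2, -2.1, 1.8]
width: 0.0199
```

```bash
python3 d.py .519 -.0168 .080
```

```text
t 3.78 pos [ 0.52   -0.0183  0.0805] yaw 17.36 F [ 0.2 -2.1  1.8] w 0.0199 q [-0.14  0.1   1.66 -0.    1.39  1.13]
tool dx,dy,dz mm [-0.5 -1.7  0.5]
```

Call:
jog_arm([
  [0,-0.0015,0,0],
  [0,0,0,0],
  [0,0,0,0],
])

```text
time: 4.03
ee_pos: [0.5187, -0.0164, 0.0805]
orientation: [0.988, 0.151, -0.0, 0.001]
ft_force: [-1.5, -5.3, 3.6]
width: 0.0197
```

Call:
jog_arm([
  [0,0,0,0],
  [0,0,0,0],
  [0,0,0,0],
  [0,0,0,0],
  [0,0,0,0],
], grip=120)

```text
time: 4.45
ee_pos: [0.5189, -0.0152, 0.0802]
orientation: [0.988, 0.152, -0.0, -0.0]
ft_force: [0.5, -0.4, -0.7]
width: 0.0481
```

Call:
jog_arm([
  [0,0,-0.015,0],
  [0,0,-0.035,0],
  [0,0,-0.035,0],
  [0,0,-0.035,0],
  [-0.01,0,-0.03,0],
])

```text
time: 4.87
ee_pos: [0.5104, -0.0182, 0.2327]
orientation: [0.988, 0.152, 0.001, -0.0]
ft_force: [0.9, -0.4, -0.0]
width: 0.0498
```

Call:
jog_arm([
  [-0.03,0,0,0],
  [-0.04,0,0,0],
  [-0.03,0,0,0],
  [0,0,0,0],
])

```text
time: 5.2
ee_pos: [0.4105, -0.0491, 0.231]
orientation: [0.989, 0.15, -0.0, 0.0]
ft_force: [1.8, 0.6, 0.4]
width: 0.0497
```

```bash
python3 d.py .519 -.0168 .080
python3 -c "
from h import *
snap('scene','pics/s3.png',(290,410,150,260),5)
snap('top','pics/t3.png',(265,345,130,245),5)"
```

```text
t 5.2 pos [ 0.4105 -0.0491  0.231 ] yaw 17.3 F [1.8 0.6 0.4] w 0.0497 q [-0.26 -0.22  1.66 -0.    1.71  1.01]
tool dx,dy,dz mm [113.2   1.4 151. ]
```

View pics/s3.png

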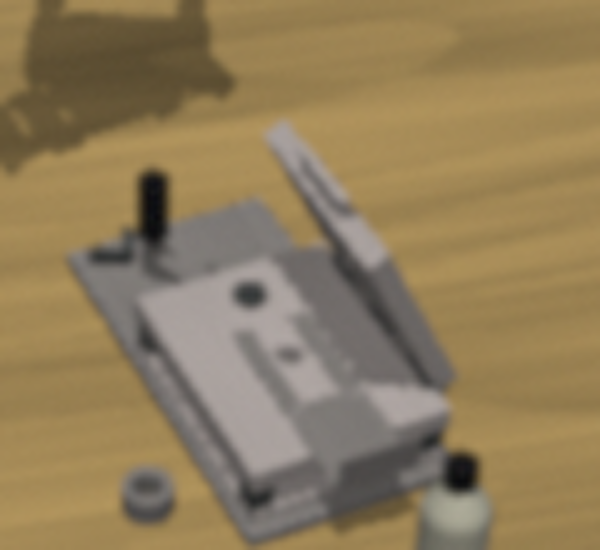

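View pics/t3.png

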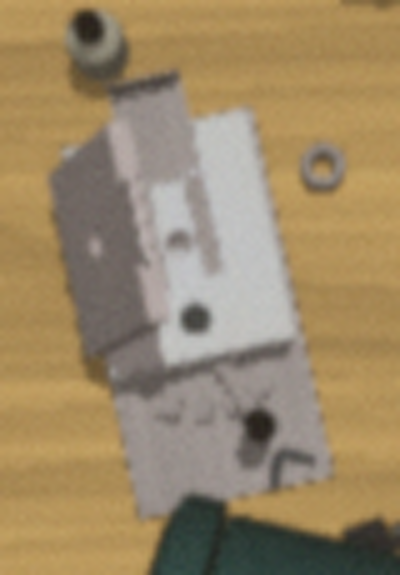

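```bash
python3 - <<'E'
from h import *
from fit import pose
p=[0.63640763,0.03465617,0.19728069]
for n,u,v in (('top',265+259.5/5-.4,130+424.5/5-.4),('scene',290+153/5-.4,150+176/5-.4)):
    w=px2w(n,u,v,.085);d=w-pose(p,(-50,0,85))[0];print(w,np.linalg.norm(d[:2]),np.arctan2(d[1],d[0])-p[2]+np.pi)
    for a in(.3,.35,.4):print(w2px(n,pose(p,(-50-80*np.cos(a),-80*np.sin(a),85))),u,v)
# plate
for th in (.9,1.0,1.1,1.2):
  for n,o,k in(('top',(265,130),5),('scene',(290,150),5)):
    L=[]
    for x in(-60,60):
      for h in (0,14):
        L.append((x,60-120*np.cos(th)+h*np.sin(th),46+120*np.sin(th)+h*np.cos(th)))
    print(th,n,((w2px(n,pose(p,L))-o)*k).round(0).tolist())
E
```

```text
[ 0.51762125 -0.01599836  0.085     ] 0.08083939850022287 0.3325379288207815
[[315.62192125 214.69355091]] 316.5 214.5
[[316.74788415 214.02532312]] 316.5 214.5
[[317.83893104 213.30188026]] 316.5 214.5
[ 0.51430922 -0.01623963  0.085     ] 0.08383208874122682 0.3150540612752608
[[321.40658611 185.26533413]] 320.20000000000005 184.79999999999998
[[320.38618088 185.87107115]] 320.20000000000005 184.79999999999998
[[319.41139796 186.51127044]] 320.20000000000005 184.79999999999998
0.9 top [[211.0, 311.0], [192.0, 314.0], [170.0, 114.0], [150.0, 115.0]]
0.9 scene [[223.0, 167.0], [242.0, 150.0], [324.0, 306.0], [344.0, 288.0]]
1.0 top [[194.0, 313.0], [174.0, 316.0], [153.0, 115.0], [132.0, 117.0]]
1.0 scene [[240.0, 153.0], [260.0, 137.0], [341.0, 291.0], [363.0, 274.0]]
1.1 top [[176.0, 316.0], [154.0, 319.0], [134.0, 117.0], [112.0, 119.0]]
1.1 scene [[257.0, 140.0], [279.0, 125.0], [360.0, 277.0], [383.0, 261.0]]
1.2 top [[157.0, 319.0], [134.0, 323.0], [115.0, 119.0], [92.0, 122.0]]
1.2 scene [[276.0, 127.0], [298.0, 114.0], [380.0, 264.0], [403.0, 250.0]]
```

```bash
python3 d.py .6227 .1033 .231
```

```text
t 5.3 pos [ 0.4138 -0.0486  0.2309] yaw 17.36 F [-0.8  0.1 -0.3] w 0.0502 q [-0.25 -0.22  1.65  0.    1.71  1.01]
tool dx,dy,dz mm [ 2.447e+02 -8.260e+01 -1.000e-01]
```

Call:
jog_arm([
  [0.02,-0.0065,0,0],
  [0.035,-0.012,0,0],
  [0.038,-0.0128,0,0],
  [0.038,-0.0128,0,0],
  [0.038,-0.0128,0,0],
], grip=255)

```text
time: 5.72
ee_pos: [0.5607, 0.0584, 0.2297]
orientation: [0.988, 0.152, 0.0, -0.0]
ft_force: [0.2, 0.2, 0.7]
width: 0.0199
```

Call:
jog_arm([
  [0.036,-0.012,0,0],
  [0.025,-0.009,0,0],
  [0.014,-0.005,0,0],
  [0,0,0,0],
  [0,0,0,0],
])

```text
time: 6.13
ee_pos: [0.6227, 0.1046, 0.2286]
orientation: [0.988, 0.152, -0.001, -0.0]
ft_force: [-0.3, -1.2, -0.1]
width: -0.0
```

```bash
python3 d.py .6227 .1033 .159
```

```text
t 6.13 pos [0.6227 0.1046 0.2286] yaw 17.51 F [-0.3 -1.2 -0.1] w -0.0 q [ 0.08  0.27  1.15 -0.    1.72  1.34]
tool dx,dy,dz mm [-0.4  1.2 69.6]
```

Call:
jog_arm([
  [0,0,0.02,0],
  [0,0,0.03,0],
  [0,0,0.02,0],
  [0,0,0,0],
  [0,0,0,0],
])

```text
time: 6.55
ee_pos: [0.6208, 0.1029, 0.1594]
orientation: [0.989, 0.151, -0.002, -0.0]
ft_force: [-0.5, -0.4, 1.2]
width: 0.0004
```

Call:
jog_arm([
  [-0.001,0.01,0,0],
  [-0.001,0.01,0,0],
  [-0.001,0.008,0,0],
  [-0.001,0.009,0.004,0],
  [-0.001,0.009,0.004,0],
])

```text
time: 6.97
ee_pos: [0.6324, 0.0572, 0.1546]
orientation: [0.989, 0.151, 0.002, 0.0]
ft_force: [0.4, 1.1, 2.7]
width: 0.0005
```

```bash
python3 d.py .6315 .0586 .151;python3 -c "
from h import *
snap('scene','pics/s4.png',(290,410,110,260),4)"
```

```text
t 6.97 pos [0.6324 0.0572 0.1546] yaw 17.39 F [0.4 1.1 2.7] w 0.0005 q [0.   0.3  1.27 0.   1.57 1.27]
tool dx,dy,dz mm [-0.4 -1.6  3.6]
```

View pics/s4.png

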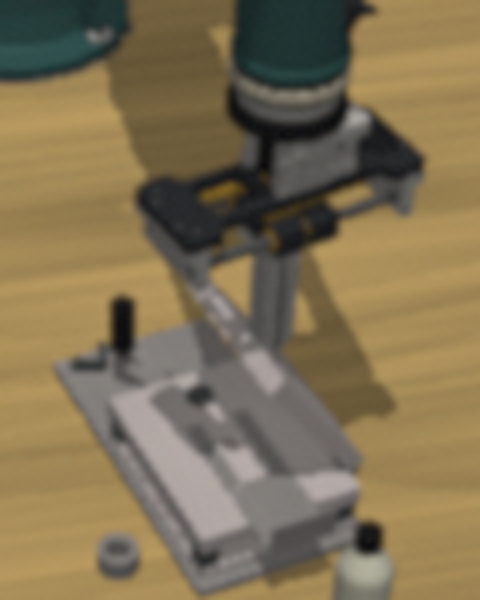

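Call:
jog_arm([
  [-0.001,0.008,0.007,0],
  [-0.001,0.0075,0.007,0],
  [-0.001,0.0065,0.007,0],
  [-0.001,0.0065,0.007,0],
  [0,0.005,0.008,0],
])

```text
time: 7.43
ee_pos: [0.6373, 0.0237, 0.1157]
orientation: [0.989, 0.151, -0.0, 0.0]
ft_force: [0.5, -0.9, 3.2]
width: 0.0006
```

Call:
jog_arm([
  [-0.001,0.005,0.008,0],
  [0,0.0025,0.007,0],
  [0,0.0025,0.0065,0],
  [0,0.0015,0.007,0],
  [0,0.0015,0.006,0],
])

```text
time: 7.85
ee_pos: [0.6395, 0.012, 0.0819]
orientation: [0.988, 0.151, -0.001, -0.0]
ft_force: [-10.9, 2.0, 33.7]
width: 0.0006
```

```bash
python3 d.py .6408 .0126 .082
```

```text
t 7.85 pos [0.6395 0.012  0.0819] yaw 17.4 F [-10.9   2.   33.7] w 0.0006 q [-0.07  0.35  1.35 -0.    1.44  1.2 ]
tool dx,dy,dz mm [ 1.4 -0.1 -0.1]
```

Call:
jog_arm([
  [0,0,-0.015,0],
  [0,0,-0.035,0],
  [0,0.01,-0.035,0],
  [-0.01,0.025,-0.03,0],
  [-0.01,0.035,-0.01,0],
], grip=120)

```text
time: 8.27
ee_pos: [0.6436, -0.0583, 0.2124]
orientation: [0.988, 0.154, 0.004, 0.0]
ft_force: [0.7, -1.1, 1.0]
width: 0.0301
```

Call:
jog_arm([
  [-0.02,0.03,0,0],
  [-0.02,0.03,0,0],
  [-0.01,0.01,0,0],
  [0,0,0,0],
])

```text
time: 8.6
ee_pos: [0.6137, -0.1446, 0.2056]
orientation: [0.989, 0.149, -0.001, -0.001]
ft_force: [0.4, -0.1, -0.1]
width: 0.0497
```

```bash
python3 d.py .5585 -.258 .205
python3 -c "
from h import *
snap('scene','pics/s5.png',(190,400,165,275),3.8)
snap('top','pics/t5.png',(265,440,130,245),4.5)"
```

```text
t 8.6 pos [ 0.6137 -0.1446  0.2056] yaw 17.16 F [ 0.4 -0.1 -0.1] w 0.0497 q [-0.32  0.27  1.2  -0.    1.67  0.95]
tool dx,dy,dz mm [-86.2  92.    0.6]
```

View pics/s5.png

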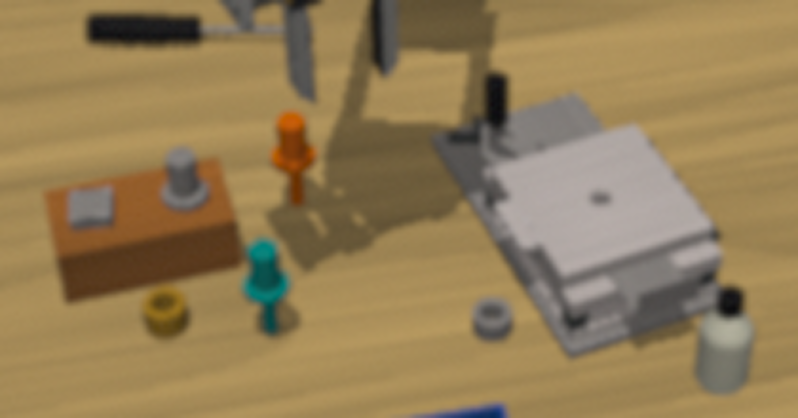

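View pics/t5.png

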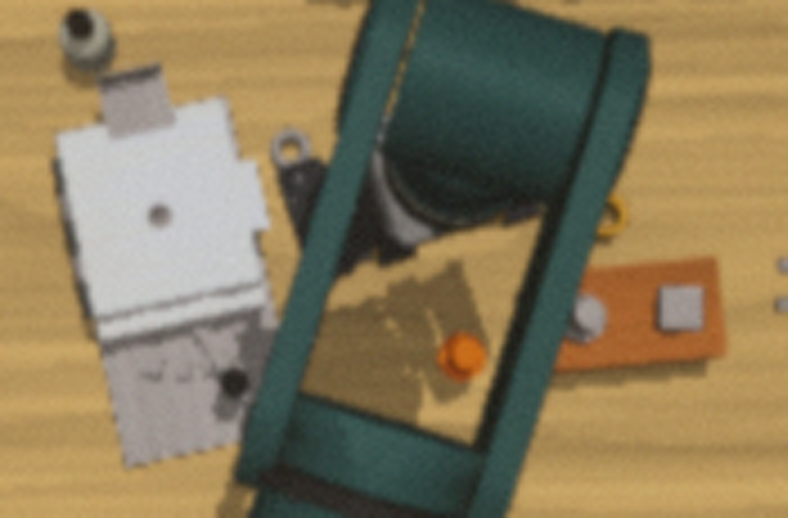

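The upper half is shut: its bore shows at crop (160,214) in the top view and (600,198) in the scene view. The candidates for the pin are the grey round knob with collar in the rack (top 583,318), orange (463,357), turquoise and the square head (681,307). The grey one fits, because it is steel, round-knobbed and standing in the rack.

```bash
python3 - <<'E'
from h import *
from fit import T,S
print('bore',px2w('top',*T(160,214),.06),px2w('scene',*S(600,198),.06))
import cv2
a=cv2.imread('pics/top0.png')[180:220,375:435];b=cv2.imread('pics/scene0.png')[195:245,195:260]
cv2.imwrite('pics/pin.png',np.hstack([cv2.resize(a,(440,400),interpolation=2)[:, :400] if 0 else cv2.resize(a,(390,260),interpolation=2),cv2.resize(b,(338,260),interpolation=2)]))
# predicted pixels for a pin at candidates
for q in ((.5585,-.258),(.5602,-.257),(.5565,-.2585)):
  P=[(*q,.056),(*q,.09)]
  print(q,w2px('top',P).round(2).tolist(),w2px('scene',P).round(2).tolist())
print(T(583,319),T(590,314),S(184,192),S(181,153))
E
```

```text
bore [0.63732058 0.03489227 0.06      ] [0.63436416 0.03388809 0.06      ]
(0.5585, -0.258) [[394.01, 200.84], [395.85, 199.87]] [[238.62, 214.87], [237.38, 205.85]]
(0.5602, -0.257) [[393.67, 200.3], [395.5, 199.32]] [[239.05, 215.23], [237.81, 206.21]]
(0.5565, -0.2585) [[394.19, 201.47], [396.04, 200.52]] [[238.37, 214.41], [237.12, 205.4]]
(394.16666666666663, 200.5) (395.72222222222223, 199.38888888888889) (238.05263157894737, 215.1578947368421) (237.26315789473685, 204.89473684210526)
```

View pics/pin.png

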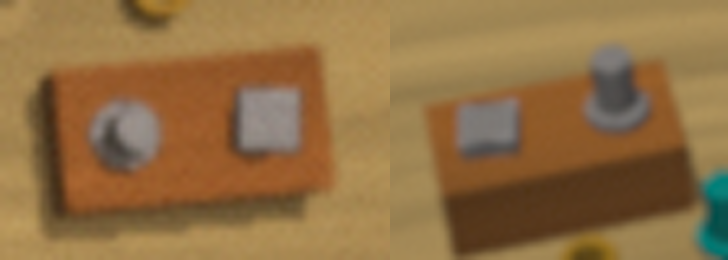

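Call:
jog_arm([
  [-0.012,0.013,0,0],
  [-0.022,0.023,0,0],
  [-0.024,0.026,0,0],
  [-0.02,0.021,0,0],
  [-0.008,0.009,0,0],
])

```text
time: 9.12
ee_pos: [0.5601, -0.2563, 0.2064]
orientation: [0.988, 0.151, -0.0, -0.0]
ft_force: [0.0, 0.2, -0.1]
width: 0.0497
```

Call:
jog_arm([
  [0,0,0,0],
  [0,0,0,0],
])

```text
time: 9.28
ee_pos: [0.5615, -0.2541, 0.2067]
orientation: [0.988, 0.152, 0.0, -0.001]
ft_force: [-1.0, -0.2, 0.5]
width: 0.0494
```

```bash
python3 d.py .5585 -.258 .083
```

```text
t 9.28 pos [ 0.5615 -0.2541  0.2067] yaw 17.47 F [-1.  -0.2  0.5] w 0.0494 q [-0.52  0.24  1.24  0.    1.67  0.75]
tool dx,dy,dz mm [ -4.    2.8 123.7]
```

Call:
jog_arm([
  [-0.004,0.003,0.02,0],
  [0,0,0.035,0],
  [0,0,0.03,0],
  [0,0,0.02,0],
  [0,0,0.012,0],
])

```text
time: 9.7
ee_pos: [0.5574, -0.2563, 0.0862]
orientation: [0.988, 0.153, -0.002, -0.002]
ft_force: [0.2, 0.5, 0.0]
width: 0.0498
```

Call:
jog_arm([
  [0,0,0,0],
  [0,0,0,0],
])

```text
time: 9.87
ee_pos: [0.5586, -0.2585, 0.0901]
orientation: [0.988, 0.152, 0.0, -0.0]
ft_force: [-0.1, -0.2, 1.4]
width: 0.0497
```

```bash
python3 d.py .5585 -.258 .083; python3 -c "
from h import *
snap('scene','pics/s6.png',(190,290,150,250),6)"
```

```text
t 9.87 pos [ 0.5586 -0.2585  0.0901] yaw 17.51 F [-0.1 -0.2  1.4] w 0.0497 q [-0.53  0.29  1.4   0.    1.44  0.74]
tool dx,dy,dz mm [ 0.1 -0.5  7.1]
```

View pics/s6.png

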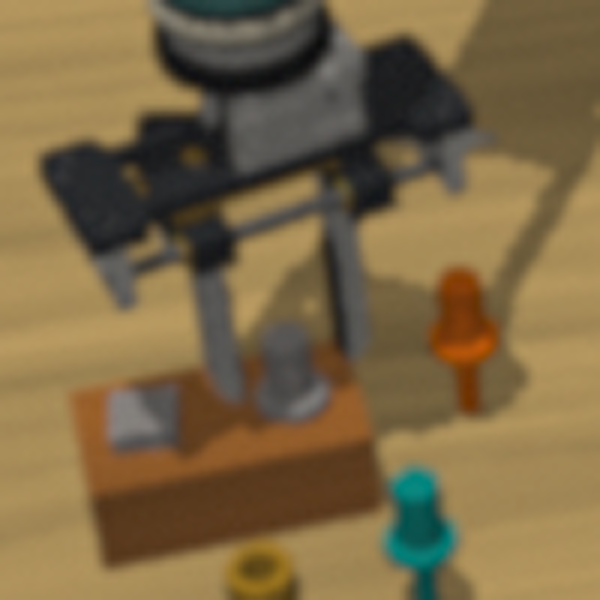

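Call:
jog_arm([
  [0,0,0.004,0],
  [0,0,0.003,0],
  [0,0,0,0],
], grip=255, grip_force=40)

```text
time: 10.17
ee_pos: [0.5581, -0.26, 0.0836]
orientation: [0.988, 0.151, 0.0, 0.0]
ft_force: [0.4, 0.3, -0.2]
width: 0.0332
```

Call:
jog_arm([
  [0,0,0,0],
  [0,0,0,0],
  [0,0,0,0],
  [0,0,0,0],
  [0,0,0,0],
])

```text
time: 10.58
ee_pos: [0.5579, -0.2601, 0.0835]
orientation: [0.988, 0.151, 0.0, 0.0]
ft_force: [-0.2, 0.4, 2.1]
width: 0.0211
```

Call:
jog_arm([
  [0,0,0,0],
  [0,0,0,0],
  [0,0,0,0],
])

```text
time: 10.83
ee_pos: [0.5579, -0.2601, 0.0834]
orientation: [0.988, 0.151, 0.0, 0.0]
ft_force: [-0.7, -0.1, 3.3]
width: 0.0212
```

```bash
python3 d.py .5585 -.258 .083
```

```text
t 10.83 pos [ 0.5579 -0.2601  0.0834] yaw 17.4 F [-0.7 -0.1  3.3] w 0.0212 q [-0.53  0.3   1.41 -0.    1.43  0.74]
tool dx,dy,dz mm [ 1.2 -1.8  0.4]
```

Call:
jog_arm([
  [0,0,-0.008,0],
  [0,0,-0.02,0],
  [0,0,-0.033,0],
  [0,0,-0.036,0],
  [0,0,-0.033,0],
])

```text
time: 11.25
ee_pos: [0.5574, -0.2596, 0.214]
orientation: [0.988, 0.151, -0.001, -0.0]
ft_force: [0.6, -0.3, -1.4]
width: 0.0217
```

Call:
jog_arm([
  [0.01,-0.013,0,0],
  [0.02,-0.025,0,0],
  [0.02,-0.025,0,0],
  [0.02,-0.025,0,0],
  [0.02,-0.025,0,0],
])

```text
time: 11.67
ee_pos: [0.6099, -0.1238, 0.2127]
orientation: [0.989, 0.151, -0.0, -0.0]
ft_force: [0.6, -0.6, -1.4]
width: 0.0213
```

```bash
python3 d.py .636 .0345 .190
```

```text
t 11.67 pos [ 0.6099 -0.1238  0.2127] yaw 17.37 F [ 0.6 -0.6 -1.4] w 0.0213 q [-0.29  0.25  1.21 -0.    1.68  0.98]
tool dx,dy,dz mm [  72.2 -143.3   22.7]
```

Call:
jog_arm([
  [0.015,-0.03,0,0],
  [0.016,-0.032,0,0],
  [0.016,-0.032,0,0],
  [0.012,-0.023,0,0],
  [0.006,-0.012,0,0],
])

```text
time: 12.08
ee_pos: [0.6332, 0.021, 0.2125]
orientation: [0.988, 0.153, -0.0, -0.001]
ft_force: [0.5, 0.3, -0.4]
width: 0.0212
```

Call:
jog_arm([
  [0,0,0,0],
  [0,0,0,0],
  [0,0,0,0],
])

```text
time: 12.33
ee_pos: [0.6331, 0.0158, 0.2127]
orientation: [0.989, 0.151, -0.0, 0.001]
ft_force: [0.4, -0.2, -1.3]
width: 0.0214
```

```bash
python3 d.py .636 .0345 .165
```

```text
t 12.33 pos [0.6331 0.0158 0.2127] yaw 17.32 F [ 0.4 -0.2 -1.3] w 0.0214 q [-0.06  0.28  1.18 -0.    1.69  1.2 ]
tool dx,dy,dz mm [  8.4 -17.   47.7]
```

Call:
jog_arm([
  [0.004,-0.008,0.015,0],
  [0.004,-0.008,0.02,0],
  [0,-0.001,0.015,0],
  [0,0,0.008,0],
  [0,0,0,0],
])

```text
time: 12.75
ee_pos: [0.6344, 0.0342, 0.1521]
orientation: [0.989, 0.15, -0.003, -0.0]
ft_force: [-0.6, -0.0, -0.9]
width: 0.0215
```

Call:
jog_arm([
  [0,0,0,0],
  [0,0,0,0],
  [0,0,0,0],
])

```text
time: 13.0
ee_pos: [0.6367, 0.0353, 0.1567]
orientation: [0.989, 0.151, 0.001, 0.0]
ft_force: [0.1, 0.4, -1.4]
width: 0.0211
```

```bash
python3 d.py .636 .0345 .155;python3 -c "
from h import *
snap('scene','pics/s7.png',(310,390,170,250),9)
snap('top','pics/t7.png',(265,345,140,220),7)
x=get_state()['ee_pos']
P=[[*x[:2],.0756],[*x[:2],.1216],[.636,.0345,.06]]
print(((w2px('scene',P)-[310,170]+.5)*9-.5).round(), ((w2px('top',P)-[265,140]+.5)*7-.5).round())"
```

```text
t 13.0 pos [0.6367 0.0353 0.1567] yaw 17.35 F [ 0.1  0.4 -1.4] w 0.0211 q [-0.03  0.3   1.26 -0.    1.58  1.23]
tool dx,dy,dz mm [-0.9  0.6  1.7]
[[352. 391.]
 [359. 279.]
 [345. 428.]] [[245. 260.]
 [237. 244.]
 [250. 266.]]
```

View pics/s7.png

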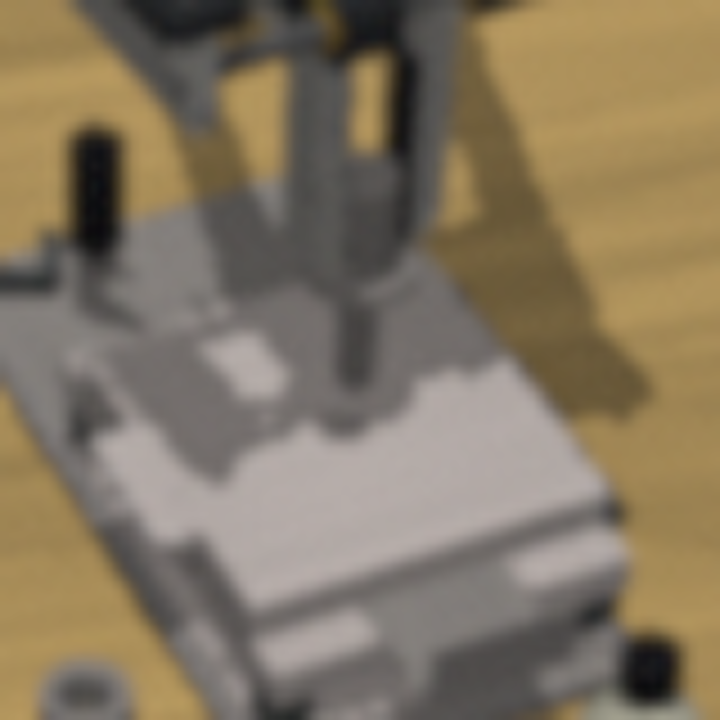

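View pics/t7.png

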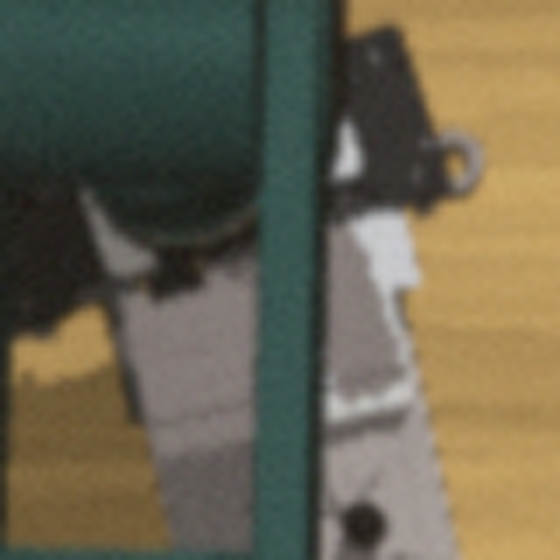

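```bash
python3 -c "
from h import *
im=snap('scene','pics/s8.png',(328,368,188,224),18)
x=get_state()['ee_pos'];print(x)
P=[[*x[:2],x[2]-.0794],[*x[:2],x[2]-.0334],[.636,.0345,.06],[.638,.0345,.06],[.636,.0365,.06]]
print(((w2px('scene',P)-[328,188]+.5)*18-.5).round())"
```

```text
[0.63633044 0.03583125 0.1561333 ]
[[381. 453.]
 [395. 228.]
 [367. 532.]
 [370. 541.]
 [379. 530.]]
```

View pics/s8.png

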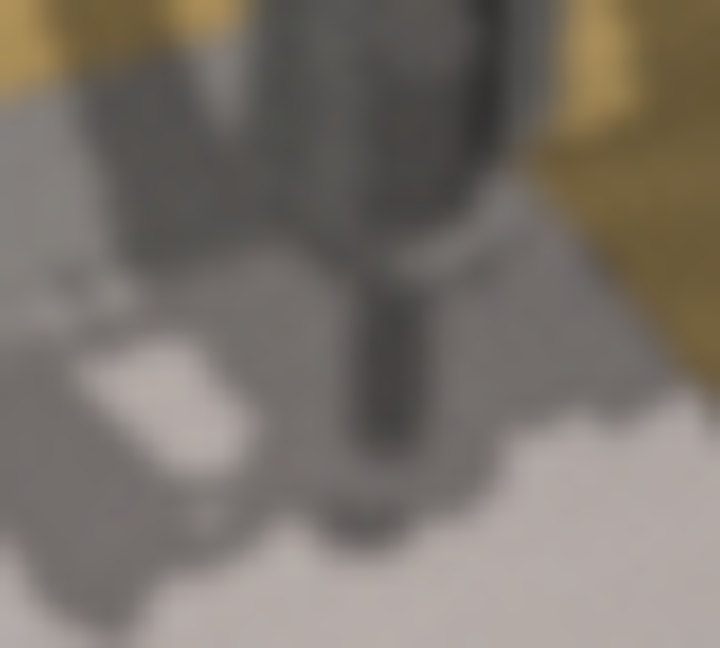

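```bash
python3 -c "
from h import *
f=lambda u,v:((u+.5)/18-.5+328,(v+.5)/18-.5+188)
print(px2w('scene',*f(368.5,521),.06),px2w('scene',*f(387,455),.0767),px2w('scene',*f(387,452),.0767))"
```

```text
[0.63362814 0.03544053 0.06      ] [0.63689099 0.03669177 0.0767    ] [0.63625188 0.03686639 0.0767    ]
```

Call:
jog_arm([
  [0,0.002,0.004,0],
  [-0.001,0,0.004,0],
  [0,0,0.003,0],
  [0,0,0,0],
  [0,0,0,0],
])

```text
time: 13.57
ee_pos: [0.6351, 0.0339, 0.1432]
orientation: [0.988, 0.151, -0.001, -0.0]
ft_force: [0.6, 0.2, -2.0]
width: 0.0213
```

```bash
python3 d.py .636 .0345 .155;python3 -c "
from h import *
im=snap('scene','pics/s9.png',(328,368,188,224),18)
x=get_state()['ee_pos'];print(x)
P=[[*x[:2],x[2]-.0794],[*x[:2],x[2]-.0334],[.636,.0345,.06],[.638,.0345,.06],[.636,.0365,.06]]
print(((w2px('scene',P)-[328,188]+.5)*18-.5).round())"
```

```text
t 13.57 pos [0.6351 0.0339 0.1432] yaw 17.41 F [ 0.6  0.2 -2. ] w 0.0213 q [-0.04  0.31  1.28 -0.    1.56  1.23]
tool dx,dy,dz mm [  1.   -0.3 -11.8]
[0.63530634 0.03390718 0.14361869]
[[363. 510.]
 [377. 288.]
 [367. 532.]
 [370. 541.]
 [379. 530.]]
```

View pics/s9.png

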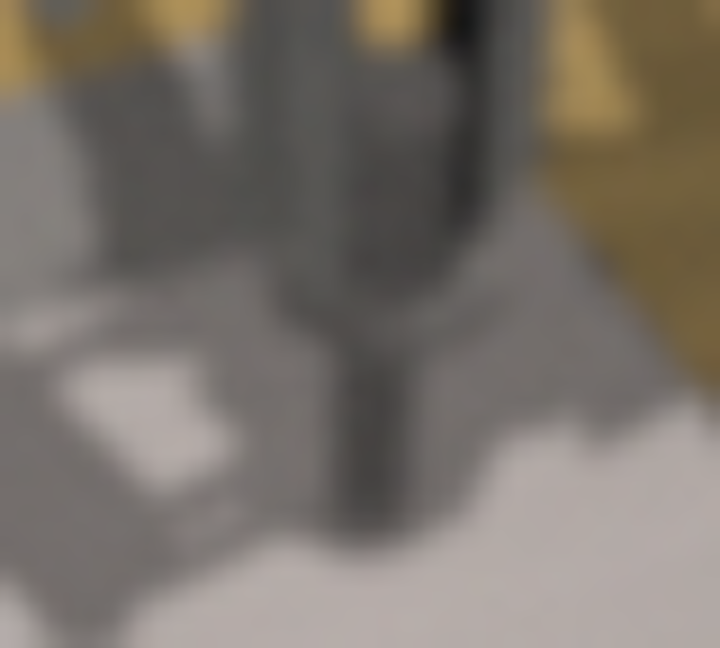

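Call:
jog_arm([
  [0,0.0005,0.002,0],
  [0,0,0.002,0],
  [0,0,0.002,0],
  [0,0,0,0],
])

```text
time: 13.95
ee_pos: [0.6353, 0.0334, 0.1373]
orientation: [0.988, 0.151, -0.001, -0.0]
ft_force: [0.2, -0.4, -1.3]
width: 0.0213
```

```bash
python3 d.py .636 .0329 .133
```

```text
t 13.95 pos [0.6353 0.0334 0.1373] yaw 17.41 F [ 0.2 -0.4 -1.3] w 0.0213 q [-0.04  0.31  1.29 -0.    1.54  1.23]
tool dx,dy,dz mm [0.5 0.6 4.3]
```

Call:
jog_arm([
  [0,0,0.0015,0],
  [0,0,0.0015,0],
  [0,0,0,0],
  [0,0,0,0],
])

```text
time: 14.28
ee_pos: [0.6355, 0.0334, 0.1351]
orientation: [0.988, 0.151, -0.0, -0.0]
ft_force: [-1.3, 0.4, -0.4]
width: 0.0213
```

Call:
jog_arm([
  [0,0,0.0015,0],
  [0,0,0.0015,0],
  [0,0,0,0],
  [0,0,0,0],
])

```text
time: 14.62
ee_pos: [0.6352, 0.0334, 0.1313]
orientation: [0.988, 0.151, -0.001, -0.0]
ft_force: [-1.3, 0.0, -1.5]
width: 0.0214
```

Call:
jog_arm([
  [0,0,0.002,0],
  [0,0,0.002,0],
  [0,0,0.002,0],
  [0,0,0,0],
])

```text
time: 14.95
ee_pos: [0.6353, 0.0334, 0.1252]
orientation: [0.988, 0.151, -0.001, -0.0]
ft_force: [-2.3, 0.6, -0.9]
width: 0.0214
```

Call:
jog_arm([
  [0,0,0.002,0],
  [0,0,0.002,0],
  [0,0,0.002,0],
  [0,0,0,0],
])

```text
time: 15.28
ee_pos: [0.6353, 0.0334, 0.1193]
orientation: [0.988, 0.151, -0.0, -0.0]
ft_force: [-2.7, 0.5, -2.5]
width: 0.0216
```

Call:
jog_arm([
  [-0.0005,0,0.002,0],
  [0,0,0.002,0],
  [0,0,0.002,0],
  [0,0,0,0],
])

```text
time: 15.62
ee_pos: [0.6351, 0.0332, 0.1133]
orientation: [0.988, 0.151, -0.0, -0.0]
ft_force: [-2.3, 1.3, -0.4]
width: 0.0218
```

Call:
jog_arm([
  [0,0,0.002,0],
  [0,0,0.002,0],
  [0,0,0.002,0],
  [0,0,0,0],
])

```text
time: 15.95
ee_pos: [0.635, 0.0332, 0.1073]
orientation: [0.988, 0.151, -0.0, 0.0]
ft_force: [-2.1, 0.4, -1.6]
width: 0.0209
```

Call:
jog_arm([
  [-0.0005,0,0.002,0],
  [0,0,0.002,0],
  [0,0,0.002,0],
  [0,0,0,0],
])

```text
time: 16.28
ee_pos: [0.6348, 0.033, 0.1014]
orientation: [0.988, 0.151, 0.0, 0.0]
ft_force: [-0.5, 0.6, -1.3]
width: 0.0212
```

Call:
jog_arm([
  [0,0,0.002,0],
  [0,0,0.002,0],
  [0,0,0.0015,0],
  [0,0,0,0],
])

```text
time: 16.62
ee_pos: [0.6348, 0.033, 0.0959]
orientation: [0.988, 0.151, 0.0, 0.0]
ft_force: [-1.0, 1.1, -1.6]
width: 0.0213
```

Call:
jog_arm([
  [0,0,0.001,0],
  [0,0,0.0005,0],
  [0,0,0,0],
  [0,0,0,0],
])

```text
time: 16.95
ee_pos: [0.6347, 0.033, 0.0949]
orientation: [0.988, 0.151, 0.0, 0.0]
ft_force: [-0.9, 0.0, -1.2]
width: 0.0213
```

Call:
jog_arm([
  [0,0,0.0005,0],
  [0,0,0.0005,0],
  [0,0,0,0],
  [0,0,0,0],
])

```text
time: 17.28
ee_pos: [0.6348, 0.033, 0.094]
orientation: [0.988, 0.151, 0.0, 0.0]
ft_force: [-0.7, 0.6, -1.2]
width: 0.0214
```

Call:
jog_arm([
  [0,0,0.0005,0],
  [0,0,0,0],
  [0,0,0,0],
  [0,0,0,0],
])

```text
time: 17.62
ee_pos: [0.6348, 0.033, 0.0935]
orientation: [0.988, 0.151, 0.0, 0.0]
ft_force: [-1.0, 0.2, -0.6]
width: 0.0217
```

Call:
jog_arm([
  [0,0,0.0005,0],
  [0,0,0,0],
  [0,0,0,0],
  [0,0,0,0],
])

```text
time: 17.95
ee_pos: [0.6348, 0.033, 0.0934]
orientation: [0.988, 0.151, 0.0, 0.0]
ft_force: [-2.8, 0.0, 3.0]
width: 0.0215
```

Call:
jog_arm([
  [0,0,0.0004,0],
  [0,0,0,0],
  [0,0,0,0],
  [0,0,0,0],
])

```text
time: 18.28
ee_pos: [0.6348, 0.033, 0.0935]
orientation: [0.988, 0.151, 0.0, 0.0]
ft_force: [-2.7, 0.1, 5.2]
width: 0.0213
```

Call:
jog_arm([
  [0,0,0,0],
  [0,0,0,0],
])

```text
time: 18.45
ee_pos: [0.6348, 0.033, 0.0934]
orientation: [0.988, 0.151, 0.0, 0.0]
ft_force: [-3.4, 0.9, 4.8]
width: 0.0213
```

Call:
jog_arm([
  [0,0,0.0005,0],
  [0,0,0.0004,0],
  [0,0,0,0],
  [0,0,0,0],
  [0,0,0,0],
])

```text
time: 18.87
ee_pos: [0.6348, 0.033, 0.0934]
orientation: [0.988, 0.151, 0.001, 0.0]
ft_force: [-4.5, 0.4, 8.4]
width: 0.0213
```

```bash
python3 d.py .6348 .033 .0934;python3 -c "
from h import *
im=snap('scene','pics/s10.png',(310,390,170,250),7)
print(get_state()['ft_force'])"
```

```text
t 18.87 pos [0.6348 0.033  0.0934] yaw 17.4 F [-4.5  0.4  8.4] w 0.0213 q [-0.04  0.33  1.35 -0.    1.46  1.23]
tool dx,dy,dz mm [-0.  0.  0.]
[-4.58810433  0.73732841  8.33235558]
```

View pics/s10.png

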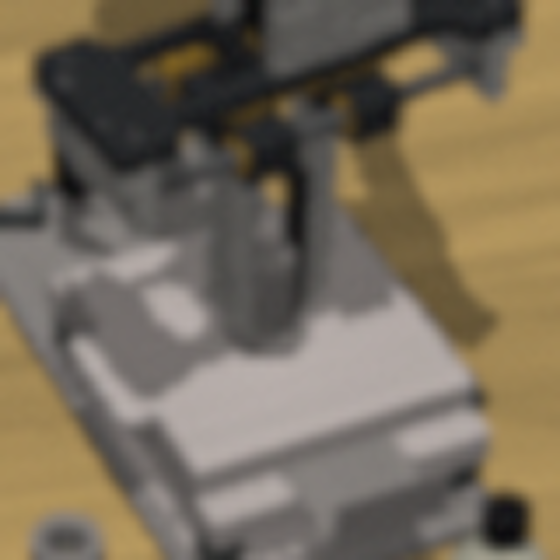

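Call:
jog_arm([
  [0,0,0.0004,0],
  [0,0,0,0],
  [0,0,0,0],
  [0,0,0,0],
])

```text
time: 19.25
ee_pos: [0.6348, 0.033, 0.0934]
orientation: [0.988, 0.151, 0.001, 0.0]
ft_force: [-6.2, 0.9, 9.3]
width: 0.0212
```

```bash
python3 -c "
from h import *
snap('top','pics/t11.png',(265,440,130,245),4.5)
print(get_state()['ft_force'],get_state()['ee_pos'],get_state()['torque'])"
```

```text
[-5.15621493  0.12775539  9.03724688] [0.63480857 0.03302985 0.09339525] [ 0.21744216  0.95496767 -0.03257867]
```

View pics/t11.png

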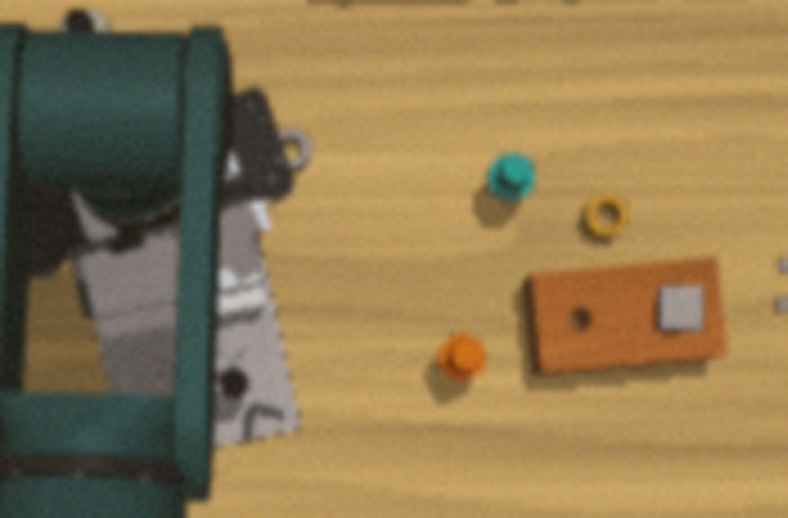

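```bash
python3 -c "
from station import *
s=get_state();print(s['ft_force'],s['width'],s['time']);print(job_done())"
```

```text
[-5.15621493  0.12775539  9.03724688] 0.021234909310771665 19.3
the job is handed in; nothing more can be done
None
```

The jig is ready and the job is handed in at 19.3 s. I swung the lever to the marked notch, folded the upper half shut, then pushed the steel pin with the round knob through the bore. The arm is still gripping the knob and pressing down.

**Last checks**
- **Pin depth:** downward motion stopped at TCP height 93.4 mm, where the collar should meet the upper half. The scene picture shows the collar flat on it.
- **Press force:** the wrist reads about 9.0 N. It read about -1.3 N with the pin hanging free, so the true press is about 10.3 N.
- **Grip:** the fingers are 21.2 mm apart on the 22 mm knob, with the grip force set to 40 N.
- **Bystanders:** in the last top picture the short pin, the orange and turquoise pins, the spacer and the bush stand where they were. The bottle is mostly hidden by the arm there.

**Did not fully agree**
- **Lever angle:** the pictures put it at 0.32 to 0.34, and the tool position just before release gave about 0.35 (target 0.35). The keeper did not block the pin.
- **Camera disagreement:** the two cameras differ by about 3 mm along x, so I averaged them. The pin entered without pushback.
- **Sideways load:** about 5 N remains along x, from the pin resting against the bore wall.
- **Closing force:** the fingertips reached about 34 N for a moment when the upper half bottomed out.

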